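# Grinders into the sloping pantry rack, heavy end down

### The arm

A 7-joint arm with a two-finger parallel gripper is mounted at the origin on the work surface. World frame = base frame: x ahead of the robot, y to its left, z up, the work surface at z = 0. Lengths are in m, angles in rad, forces in N, time in s.
With the tool pointing down it reaches from about 0.4 to 0.85 m from the base axis. Payload 10.4 kg.
Tool frame: the origin (TCP) lies midway between the tips of the shut fingers; the grasp point (between the pads) lies 19 mm behind it (manip.grasp_offset is the distance from the TCP to the grasp point, in m); z points along the fingers, y is the line along which they close (so a half turn about z gives the same grasp; the last joint's range is limited). The gripper opens to 85 mm and grips with 20 to 120 N. Pads are 22 mm wide; open, the fingers measure 114 mm over their backs; the gripper's body (76 mm by 85 mm) begins 54 mm behind the grasp point. The pads swing forward as they close: fully open they stand 13 mm farther back than shut.
Start: joints at [-1.194, 0.332, -0.065, 1.46, 0.022, 1.35, -0.088], TCP at [0.243, 0.576, 0.231] pointing down, gripper open.
Joint ranges: [-2.6, 2.6], [-0.5, 2.12], [-1.47, 1.34], [0.16, 2.42], [-1.27, 4.41], [0.06, 2.06], [-2.6, 2.6]. Speed limits (rad/s): [2.22, 2.22, 2.79, 2.79, 3.14, 3.14, 3.14].

### API

Orientations are given as a unit quaternion [x, y, z, w].
In Python, from workcell import manip, optics, readout, hand_in gives the robot as it stands (manip), with the cameras (optics), the job as plain functions and the readings (readout).
- The arm moves only by the tool jog_arm, called after "Emit:" as name(argument=value, ...) on one line, values as JSON. Schema: {"type":"object","properties":{"moves":{"type":"array","items":{"type":"object","properties":{"turn_vec":{"type":"array","items":{"type":"number"},"minItems":3,"maxItems":3},"d":{"type":"array","items":{"type":"number"},"minItems":3,"maxItems":3},"finger_gap":{"type":"number"}},"additionalProperties":false,"required":["finger_gap"]},"minItems":1,"maxItems":20},"clamp_n":{"type":"number"},"only":{"type":"string"},"quiet":{"type":"boolean"},"lines":{"type":"string"}},"required":["moves"],"additionalProperties":false}. moves is a list of rows, 1 to 20 of them, each an object with the fields turn_vec (a list: a rotation vector rx, ry, rz in shares of 2 pi rad (1.0 is 2 pi rad)), d (a list: dx, dy, dz in shares of 0.75 m (1.0 is 0.75 m)), finger_gap (the opening from 0.0 (shut) to 1.0 (fully open)); a field left out counts as zero (the opening has to be given); each row is the pose to reach, as a shift and turn from the pose commanded when the call began, along the tool's axes at that moment; what a row does not reach only later rows make up. A row lasts 1/8 s, in which the tool goes at most 0.0625 m and 0.188 rad, less where a joint would pass 70% of its speed; a pose out of reach is approached as far as the arm can. The fingers move at their own pace and stop on an object; clamp_n is the grip in N (left out, the last holds). Time passes only in rows, so rows that do not move let the fingers close. The tool returns the time, the measured TCP pose, the force, the opening and the grip force at its end. only (a regular expression) keeps the lines of the reply that match it, lines (a string "A,B") keeps lines A to B, and quiet returns only ok. A shift or turn number past 1, either way, is cut back to 1. Input that does not fit is refused with a message, and nothing moves.
- readout.get_obs(): the state, without advancing time (a new reading comes with each control period).
- optics.camera(name): name is "scene" or "top"; returns the picture (400x640x3 uint8, blue, green, red); there is no depth.
- optics.calibration(name): a dict with "fx", "fy", "cx", "cy" (pixels), "k1" (the pictures are not rectified: a ray, as slopes to the right and down, at radius r is drawn at 1 + k1 r^2 times it, then the intrinsics apply), "world_from_camera" (4x4, takes a point from camera to world coordinates). Camera axes: x right, y up, looking along -z (the intrinsics and any distortion apply to the point x, -y, -z); pixel columns grow to the right and rows downward; lengths in m; the calibration is good to about 2 mm. A picture is of the moment at which its call begins. calibration takes no time and is no camera call.
- hand_in(): hands the job in; it is judged then, once.
The state is a dict: "clock": time; "joint_pos": joint angles; "joint_velocities": joint speeds; "tau": joint torques, N m; "position": TCP position; "ee_rot": TCP orientation; "ft_force": force on the tool from outside, world axes, zero at the start; "torque": the same for the moment, N m; "grip_width": opening from 0.0 (shut) to 1.0 (fully open); "grasp_force": force on a finger pad.
Only numpy, scipy, OpenCV 4.12 (cv2) and the standard library are available. Lean on these libraries where they do the work, as an engineer would, in place of code of your own. Each camera call takes 0.05 s, during which the arm holds its last target. There are 200 camera calls.

### The job

The two square grinders on the pantry counter look the same at both ends, but one end of each is heavier. Lift each by its middle to feel which end that is, then lay it along a lane of the sloping wooden rack, one grinder to a lane in either order, flat on the lane's floor between its guides, roughly centred along the lane or down against the lip, with the heavy end at the low end. Do not drop the grinders, and leave the can, the jar and the canister standing where they are.

Things in the scene. Friction and masses are not known exactly. Their poses are not given: they have to be found in the camera images.
- mill_dark: grinder, square bar 150 x 42 x 42 mm, 0.35 to 0.5 kg, dark steel with like wooden caps, lying flat. Origin at its centre, x along its length. One end is heavier: it balances about 26 mm from mid-length, so held at the middle it pulls that side down with about 0.1 N m. Which end varies from run to run, does not show, and is unrelated to which way x points; it stays so during the work
- mill_copper: grinder, square bar 150 x 42 x 42 mm, 0.35 to 0.5 kg, copper-coloured with like wooden caps, lying flat. Origin at its centre, x along its length. One end is heavier: it balances about 26 mm from mid-length, so held at the middle it pulls that side down with about 0.1 N m. Which end varies from run to run, does not show, and is unrelated to which way x points; it stays so during the work
- lane_left: the left (seen from the robot) lane of the rack, a floor 190 mm long (x), 100 mm wide (y). Origin: middle of the floor's upper face, 76 mm above the counter; x points up the slope, 35 degrees above level, away from the robot; z square to the floor, leaning towards the robot. A lip 22 mm high closes the low end, inner face at x = -85 mm
- lane_right: the right (seen from the robot) lane of the rack, a floor 190 mm long (x), 100 mm wide (y). Origin: middle of the floor's upper face, 76 mm above the counter; x points up the slope, 35 degrees above level, away from the robot; z square to the floor, leaning towards the robot. A lip 22 mm high closes the low end, inner face at x = -85 mm
- rack: sloping wooden rack with two lanes side by side, fixed; origin at the centre of its foot. In each lane, guide blocks 16 mm high at |x| = 45 to 85 mm leave a channel 56 mm wide (|y| < 28 mm); at |x| < 45 mm the sides are free for fingers. Lane centres are 100 mm apart. Rough wood: a grinder laid down stays, or slides to the lip
- can: bystander: tin can with a red label, 74 mm across, 110 mm high, upright; origin at the centre of its foot, z up
- jar: bystander: jar with a yellow lid, 60 mm across, 85 mm high, upright; origin at the centre of its foot, z up
- canister: bystander: square brown food canister with a wooden lid, 94 x 94 mm, 114 mm high, upright; origin at the centre of its foot, z up

How it is judged:
By the outcome, as a careful person would: the job done as asked, in the order asked, and still so for the second after the job is handed in, with the robot touching nothing.
It also fails if it takes over 72 s, if anything falls off the work surface, if the arm or the gripper's body presses on something with over 40 N, if the wrist force passes 120 N, or if a joint passes its speed limit or range.

## Working session

There is one attempt and no reset: what is moved stays moved. The work goes in short steps, Python scripts to look and compute and a tool call to move; the robot and the scene stay as the last step left them, time stands still between calls to the robot, and variables do not carry over. Pictures are saved under pics/ and viewed, at most 10 in all, crops included, and the job is handed in when it is done.

```bash
ls; mkdir -p pics
```

Run:
```python
from workcell import manip, optics, readout, hand_in
import cv2
for n in("scene","top"):
    cv2.imwrite(f"pics/{n}0.png",optics.camera(n)); c=optics.calibration(n); print(n,c)
o=readout.get_obs();print(o['clock'],o['position'],o['ee_rot'],manip.grasp_offset)
```

```text
pics
workcell.py
scene {'fx': 479.0197852946474, 'fy': 479.0197852946474, 'cx': 321.8612627795505, 'cy': 201.6762746074586, 'k1': -0.06706317883392592, 'world_from_camera': array([[-0.25941532, -0.62618991,  0.73524818,  1.61963789],
       [ 0.9657628 , -0.16628543,  0.19912651,  0.27008508],
       [-0.00242995,  0.76173181,  0.64788791,  0.92895081],
       [ 0.        ,  0.        ,  0.        ,  1.        ]])}
top {'fx': 432.33486050635406, 'fy': 432.33486050635406, 'cx': 317.7964881105001, 'cy': 201.45546308977003, 'k1': -0.08076827694343591, 'world_from_camera': array([[-0.02362827,  0.98535154, -0.16889066,  0.444202  ],
       [-0.99955964, -0.02631828, -0.01370642, -0.02956277],
       [-0.01795055,  0.16849243,  0.98553949,  1.19622434],
       [ 0.        ,  0.        ,  0.        ,  1.        ]])}
0.1 [0.24315357 0.5754147  0.23059557] [ 1.98561722e-01  9.80088194e-01 -6.07089039e-04 -8.07693330e-05] 0.0187
```

View pics/scene0.png

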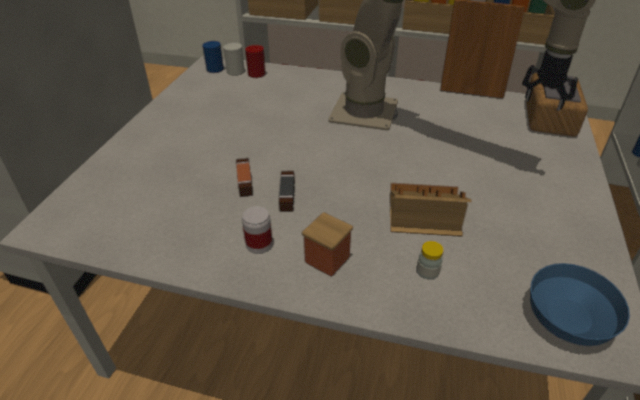

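View pics/top0.png

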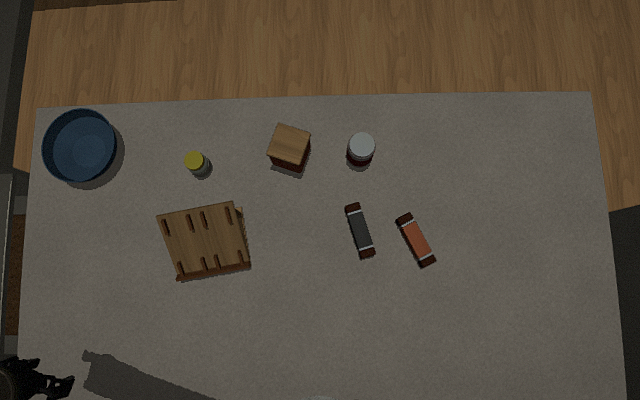

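The scene view shows copper (245,176), dark (287,190), and the rack (428,208) from behind. The top view shows dark (360,230), copper (415,240), rack (205,240), canister (289,147), can (361,148) and jar (195,163). I'll zoom in on the rack and the grinders.

Create h.py:
```python
import numpy as np, cv2
from workcell import manip, optics, readout, hand_in
from scipy.spatial.transform import Rotation as R
def ray(n,uv):
    c=optics.calibration(n); K=np.array([[c['fx'],0,c['cx']],[0,c['fy'],c['cy']],[0,0,1]])
    x,y=cv2.undistortPoints(np.array([[uv]],float),K,np.array([c['k1'],0,0,0]))[0,0]
    T=c['world_from_camera']; d=T[:3,:3]@[x,-y,-1]; return T[:3,3],d/np.linalg.norm(d)
def onz(n,uv,z):
    o,d=ray(n,uv); return o+d*(z-o[2])/d[2]
def tri(a,b):  # pixel in top, pixel in scene -> point, gap
    o1,d1=ray("top",a);o2,d2=ray("scene",b)
    s=np.linalg.lstsq(np.c_[d1,-d2],o2-o1,rcond=None)[0]
    p,q=o1+s[0]*d1,o2+s[1]*d2; return (p+q)/2,np.linalg.norm(p-q)
```

Run:
```python
import cv2
t=cv2.imread("pics/top0.png");s=cv2.imread("pics/scene0.png")
f=lambda im,x0,y0,w,h,k:cv2.convertScaleAbs(cv2.resize(im[y0:y0+h,x0:x0+w],None,fx=k,fy=k,interpolation=cv2.INTER_CUBIC),alpha=1.5)
a=f(t,150,190,110,100,5);cv2.imwrite("pics/c1.png",a)
b=f(t,335,190,110,90,4);c=f(s,225,150,85,65,4)
import numpy as np
C=np.zeros((360,790,3),np.uint8);C[:360,:440]=b;C[:260,445:785]=c;cv2.imwrite("pics/c2.png",C)
cv2.imwrite("pics/c3.png",f(s,380,170,100,70,7))
```

```text
(no output)
```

View pics/c1.png

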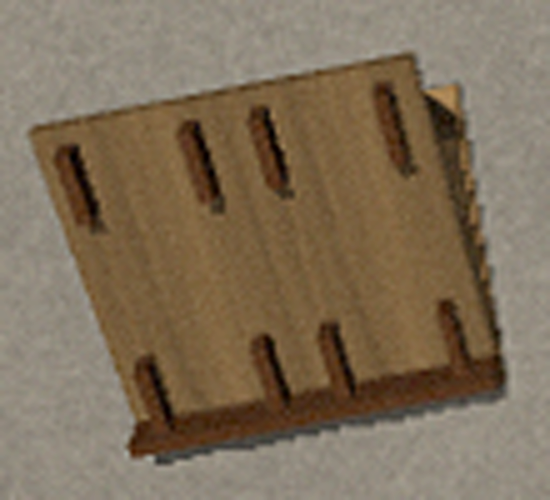

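View pics/c2.png

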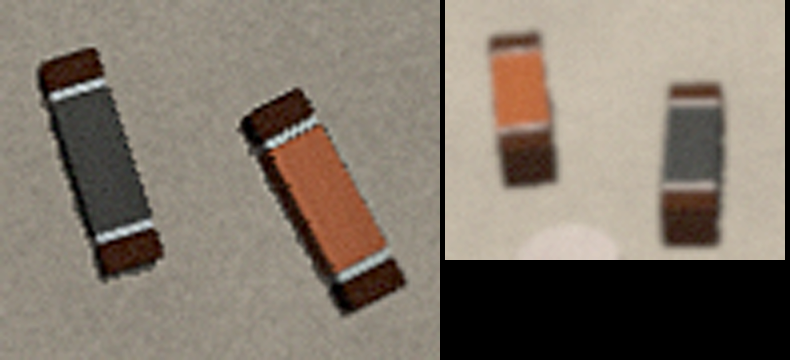

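View pics/c3.png

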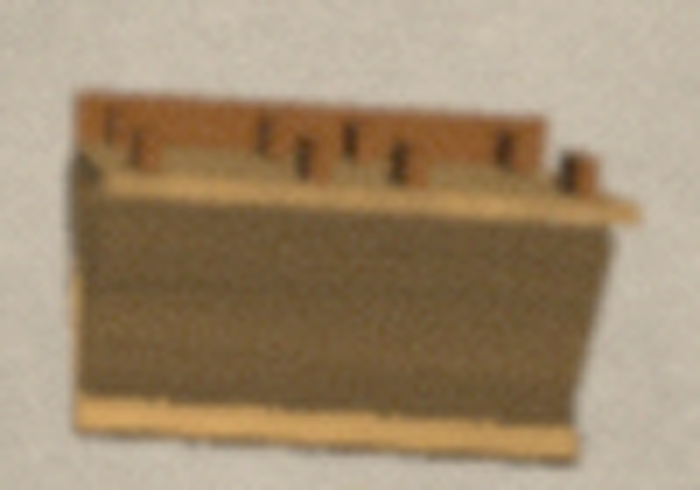

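The crops show the rack's upper edge and lip in both views, and each grinder's white bands mark the middle of its top face. I'll triangulate these points.

Run:
```python
from h import *
np.set_printoptions(precision=4,suppress=True)
f=lambda x,y,x0,y0,k:((x+.5)/k-.5+x0,(y+.5)/k-.5+y0)
t=lambda x,y:f(x,y,150,190,5); s=lambda x,y:f(x,y,380,170,7)
P={}
for n,a,b in(("upR",(413,55),(78,155)),("upL",(32,130),(638,203)),("lipR",(503,388),(78,92)),("lipL",(130,455),(545,120))):
    P[n]=tri(t(*a),s(*b)); print(n,*P[n])
for n,z in(("upR",.1305),("upL",.1305),("lipR",.0453),("lipL",.0453)):
    print(n,onz("top",t(*dict(upR=(413,55),upL=(32,130),lipR=(503,388),lipL=(130,455))[n]),z))
g=[(68,148),(190,125),(260,110),(384,87),(146,358),(263,338),(330,325),(449,303)] # upper ends of guide tops
g2=[(88,225),(210,203),(280,190),(403,168),(168,420),(285,403),(347,388),(462,362)]
for a,z in list(zip(g,[.076+.085*np.sin(.611)+.013]*4+[.076-.045*np.sin(.611)+.013]*4)): print("guide",onz("top",t(*a),z))
m=lambda x,y:f(x,y,335,190,4); q=lambda x,y:f(x-445,y,225,150,4)
for n,T,S in(("dark",[(50,97),(103,84),(98,240),(152,226)],[(668,102),(722,102),(665,187),(716,187)]),("copper",[(268,143),(316,122),(340,278),(390,252)],[(492,53),(542,48),(499,135),(549,127)])):
    print(n,*tri(m(*np.mean(T,0)),q(*np.mean(S,0))))
    w=[onz("top",m(*p),.042) for p in T]; c=np.mean(w,0); d=(w[0]+w[1]-w[2]-w[3])/2
    print(c,"yaw deg",np.degrees(np.arctan2(d[1],d[0])),np.linalg.norm(d), np.linalg.norm(w[0]-w[1]))
    w=[onz("scene",q(*p),.042) for p in S]; c=np.mean(w,0); d=(w[0]+w[1]-w[2]-w[3])/2
    print(c,"yaw deg",np.degrees(np.arctan2(-d[1],-d[0])))
for n,uv,z in(("can",(361,142),.11),("jar",(195,160),.085),("canister",(291,139),.114)): print(n,onz("top",uv,z))
```

```text
upR [0.6344 0.1948 0.1374] 0.00904718981706957
upL [0.6015 0.3964 0.1301] 0.0003434527752125473
lipR [0.4694 0.1725 0.037 ] 0.0027597451567944963
lipL [0.4378 0.3716 0.0386] 0.0021416881711781945
upR [0.6348 0.2008 0.1305]
upL [0.6014 0.396  0.1305]
lipR [0.4695 0.1697 0.0453]
lipL [0.4376 0.3704 0.0453]
guide [0.5908 0.3741 0.1378]
guide [0.6009 0.3119 0.1378]
guide [0.6076 0.2763 0.1378]
guide [0.6176 0.2137 0.1378]
guide [0.4883 0.3567 0.0632]
guide [0.4976 0.294  0.0632]
guide [0.5038 0.2583 0.0632]
guide [0.514  0.1952 0.0632]
dark [ 0.5621 -0.1252  0.0359] 0.0011320108998231202
[ 0.5616 -0.1241  0.042 ] yaw deg 16.566471553426055 0.10073164395471151 0.03687348192682327
[ 0.5681 -0.1234  0.042 ] yaw deg 16.37589083411101
copper [ 0.5328 -0.2765  0.0361] 0.0001981020718918672
[ 0.5326 -0.2753  0.042 ] yaw deg 25.961683268668054 0.09992533784956097 0.03570553444425177
[ 0.5387 -0.2733  0.042 ] yaw deg 25.144106587265796
can [ 0.7848 -0.131   0.11  ]
jar [0.7564 0.313  0.085 ]
canister [0.797  0.0516 0.114 ]
```

Checks: the bands sit at 36 mm (slim body, about 37 mm across, bands 100 mm apart). The rack edge is at 130 mm, as expected, and the lanes are 99.7 mm apart with 9.5° yaw. Lane origins are left (0.537, 0.333) and right (0.5535, 0.2347). Next I'll work out the approach to the dark grinder.

Add to h.py:
```python
def pose(yaw,tilt=0.,flip=False):
    "tool z down; tilt: leaned so that z = -lane normal for a lane with that yaw; flip: half turn about z"
    r=R.from_euler('zyx',[np.radians(yaw),-np.radians(tilt),np.pi])
    return r*R.from_euler('z',np.pi) if flip else r
def to(p,r):
    o=readout.get_obs(); r0=R.from_quat(o['ee_rot'])
    print((r0.inv()*r).as_rotvec().round(3), r0.inv().apply(np.array(p)-o['position']).round(4), o['clock'])
def rep():
    o=readout.get_obs(); print(o['clock'],o['position'].round(4),"F",o['ft_force'].round(2),"M",o['torque'].round(3),"grip",o['grip_width'],o['grasp_force'],"q",o['joint_pos'].round(2))
lane=lambda O,u,n,yaw=9.5: np.array(O)+R.from_euler('zy',[np.radians(yaw),-np.radians(35)]).apply([u,0,n])
LL,LR=(.537,.333,.076),(.5535,.2347,.076)
```

```bash
python3 -c "
from h import *
to((.5622,-.125,.17),pose(16.5)); rep(); print(pose(9.5,35).as_matrix())"
```

```text
[0.00e+00 2.00e-03 3.03e+00] [-0.5665 -0.5209  0.0613] 0.1
0.1 [0.2432 0.5754 0.2306] F [ 0.51  0.36 -0.63] M [ 0.071 -0.041  0.046] grip 0.9970653234942102 0.0 q [-1.19  0.33 -0.06  1.46  0.02  1.35 -0.09]
[[ 8.07917867e-01 -1.35199084e-01 -5.73576436e-01]
 [-1.65047606e-01 -9.86285602e-01 -1.04083409e-16]
 [-5.65710181e-01  9.46674176e-02 -8.19152044e-01]]
```

```bash
sed -i "s/'zyx'/'ZYX'/;s/'zy'/'ZY'/" h.py
python3 -c "
from h import *
to((.5622,-.125,.17),pose(16.5)); print(pose(9.5,35).as_matrix().round(3), lane(LL,.09,0))"
```

```text
[-0.000e+00  2.000e-03  2.454e+00] [-0.5665 -0.5209  0.0613] 0.1
[[ 0.808  0.165  0.566]
 [ 0.135 -0.986  0.095]
 [ 0.574  0.    -0.819]] [0.60971261 0.34516792 0.12762188]
```

Units first: shifts go in shares of 0.75 m and turns go in shares of 2 pi rad. So -0.5665 m / 0.75 = -0.7553, -0.5209 m / 0.75 = -0.6945, 2.454 rad / 6.2832 = 0.3906.

Emit:
jog_arm(moves=[{"turn_vec":[0,0,0.0955],"d":[-0.1867,-0.1733,0],"finger_gap":1},{"turn_vec":[0,0,0.191],"d":[-0.3733,-0.3467,0],"finger_gap":1},{"turn_vec":[0,0,0.2865],"d":[-0.56,-0.52,0.0267],"finger_gap":1},{"turn_vec":[0,0,0.3906],"d":[-0.7553,-0.6945,0.0817],"finger_gap":1},{"turn_vec":[0,0,0.3906],"d":[-0.7553,-0.6945,0.0817],"finger_gap":1},{"turn_vec":[0,0,0.3906],"d":[-0.7553,-0.6945,0.0817],"finger_gap":1},{"turn_vec":[0,0,0.3906],"d":[-0.7553,-0.6945,0.0817],"finger_gap":1},{"turn_vec":[0,0,0.3906],"d":[-0.7553,-0.6945,0.0817],"finger_gap":1},{"turn_vec":[0,0,0.3906],"d":[-0.7553,-0.6945,0.0817],"finger_gap":1},{"turn_vec":[0,0,0.3906],"d":[-0.7553,-0.6945,0.0817],"finger_gap":1},{"turn_vec":[0,0,0.3906],"d":[-0.7553,-0.6945,0.0817],"finger_gap":1},{"turn_vec":[0,0,0.3906],"d":[-0.7553,-0.6945,0.0817],"finger_gap":1},{"turn_vec":[0,0,0.3906],"d":[-0.7553,-0.6945,0.0817],"finger_gap":1},{"turn_vec":[0,0,0.3906],"d":[-0.7553,-0.6945,0.0817],"finger_gap":1},{"turn_vec":[0,0,0.3906],"d":[-0.7553,-0.6945,0.0817],"finger_gap":1},{"turn_vec":[0,0,0.3906],"d":[-0.7553,-0.6945,0.0817],"finger_gap":1},{"turn_vec":[0,0,0.3906],"d":[-0.7553,-0.6945,0.0817],"finger_gap":1},{"turn_vec":[0,0,0.3906],"d":[-0.7553,-0.6945,0.0817],"finger_gap":1},{"turn_vec":[0,0,0.3906],"d":[-0.7553,-0.6945,0.0817],"finger_gap":1}], clamp_n=100)

```text
clock: 2.48
position: [0.5623, -0.1244, 0.1701]
ee_rot: [0.99, 0.144, 0.0, -0.0]
ft_force: [0.0, 0.1, 0.3]
grip_width: 1.003
grasp_force: 0.0
```

```bash
python3 -c "
from h import *
rep();to((.5622,-.125,.006),pose(16.5))"
```

```text
2.475 [ 0.5623 -0.1244  0.1701] F [0.03 0.11 0.31] M [-0.003 -0.012 -0.018] grip 1.0032046208947076 0.0 q [-0.43  0.31  0.69  1.71 -0.21  1.2  -0.97]
[-0. -0.  0.] [-0.0004  0.0006  0.1641] 2.475
```

Converted, 0.164 m / 0.75 = 0.2187, 0.16 m / 0.75 = 0.2133.

Emit:
jog_arm(moves=[{"d":[0,0,0.08],"finger_gap":1},{"d":[0,0,0.1467],"finger_gap":1},{"d":[0,0,0.1933],"finger_gap":1},{"d":[0,0,0.2133],"finger_gap":1},{"d":[0,0.0008,0.2187],"finger_gap":1},{"d":[0,0.0008,0.2187],"finger_gap":1},{"d":[0,0.0008,0.2187],"finger_gap":0},{"d":[0,0.0008,0.2187],"finger_gap":0},{"d":[0,0.0008,0.2187],"finger_gap":0},{"d":[0,0.0008,0.2187],"finger_gap":0},{"d":[0,0.0008,0.2187],"finger_gap":0},{"d":[0,0.0008,0.2187],"finger_gap":0},{"d":[0,0.0008,0.2187],"finger_gap":0},{"d":[0,0.0008,0.2187],"finger_gap":0}], clamp_n=100)

```text
clock: 4.22
position: [0.5632, -0.1254, 0.007]
ee_rot: [0.99, 0.143, 0.001, 0.0]
ft_force: [-0.8, 0.5, 7.0]
grip_width: 0.479
grasp_force: 102.5
```

```bash
python3 -c "
from h import *
rep()"
```

```text
4.225 [ 0.5632 -0.1254  0.007 ] F [-0.82  0.52  7.03] M [-0.004  0.295  0.011] grip 0.4793088533272232 102.51691102981567 q [-0.34  0.52  0.6   1.83 -0.36  0.9  -0.86]
```

Converted, -0.08 m / 0.75 = -0.1067, -0.06 m / 0.75 = -0.08.

Emit:
jog_arm(moves=[{"d":[0,0,-0.0133],"finger_gap":0},{"d":[0,0,-0.04],"finger_gap":0},{"d":[0,0,-0.08],"finger_gap":0},{"d":[0,0,-0.1067],"finger_gap":0},{"d":[0,0,-0.1067],"finger_gap":0},{"d":[0,0,-0.1067],"finger_gap":0},{"d":[0,0,-0.1067],"finger_gap":0}])

```text
clock: 5.1
position: [0.5618, -0.125, 0.0849]
ee_rot: [0.99, 0.143, -0.001, -0.0]
ft_force: [0.3, -0.6, -4.7]
grip_width: 0.475
grasp_force: 101.7
```

```bash
python3 -c "
from h import *
rep()
cv2.imwrite('pics/s1.png',optics.camera('scene')[120:280,180:400])
rep()"
```

```text
5.1 [ 0.5618 -0.125   0.0849] F [ 0.31 -0.57 -4.69] M [0.021 0.164 0.043] grip 0.47512168538567584 101.68454647064209 q [-0.4   0.41  0.65  1.79 -0.28  1.04 -0.92]
5.15 [ 0.5619 -0.1251  0.085 ] F [-0.18 -0.43 -4.79] M [-0.015  0.121 -0.026] grip 0.4745679844487831 101.51584267616272 q [-0.39  0.41  0.65  1.79 -0.28  1.04 -0.92]
```

Add to h.py:
```python
def feel(yaw,n=8):
    L=[]
    for _ in range(n): optics.camera("top"); o=readout.get_obs(); L.append(np.r_[o['ft_force'],o['torque']])
    m=np.mean(L,0); e=np.array([np.cos(np.radians(yaw)),np.sin(np.radians(yaw))]); r=np.array([m[4],-m[3]])/-m[2]
    print(m.round(3),"cog along, across (m):",r@e,e[0]*r[1]-e[1]*r[0])
```

```bash
python3 -c "
from h import *
feel(16.5)
print('low for flip'); 
for fl in(False,True):
  r=pose(9.5,35,fl); print(fl); to(lane(LL,0,.10),r)"
```

```text
[-0.081  0.084 -4.622 -0.052  0.109 -0.005] cog along, across (m): 0.02581248385546937 0.004150715363941388
low for flip
False
[-0.037  0.61   0.118] [ 0.0487 -0.4535 -0.0719] 5.55
True
[-0.91  -0.056 -2.885] [ 0.0487 -0.4535 -0.0719] 5.55
```

View pics/s1.png

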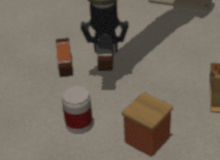

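The centre of gravity sits +25.8 mm along tool x, so the heavy end is the far one. It needs the flipped orientation, and the dark grinder goes to the left lane.

Converted, -0.458 m / 0.75 = -0.6107, -0.121 m / 0.75 = -0.1613, -2.885 rad / 6.2832 = -0.4592.

Emit:
jog_arm(moves=[{"turn_vec":[0,0,-0.0159],"d":[0,0,-0.08],"finger_gap":0},{"turn_vec":[-0.008,0,-0.0318],"d":[0,-0.0533,-0.1467],"finger_gap":0},{"turn_vec":[-0.0716,-0.0045,-0.2292],"d":[0.02,-0.6107,-0.1613],"finger_gap":0},{"turn_vec":[-0.0716,-0.0045,-0.2292],"d":[0.02,-0.6107,-0.1613],"finger_gap":0},{"turn_vec":[-0.0716,-0.0045,-0.2292],"d":[0.02,-0.6107,-0.1613],"finger_gap":0},{"turn_vec":[-0.0716,-0.0045,-0.2292],"d":[0.02,-0.6107,-0.1613],"finger_gap":0},{"turn_vec":[-0.0716,-0.0045,-0.2292],"d":[0.02,-0.6107,-0.1613],"finger_gap":0},{"turn_vec":[-0.0716,-0.0045,-0.2292],"d":[0.02,-0.6107,-0.1613],"finger_gap":0},{"turn_vec":[-0.1448,-0.0089,-0.4592],"d":[0.02,-0.6107,-0.1613],"finger_gap":0},{"turn_vec":[-0.1448,-0.0089,-0.4592],"d":[0.02,-0.6107,-0.1613],"finger_gap":0},{"turn_vec":[-0.1448,-0.0089,-0.4592],"d":[0.02,-0.6107,-0.1613],"finger_gap":0},{"turn_vec":[-0.1448,-0.0089,-0.4592],"d":[0.02,-0.6107,-0.1613],"finger_gap":0},{"turn_vec":[-0.1448,-0.0089,-0.4592],"d":[0.02,-0.6107,-0.1613],"finger_gap":0},{"turn_vec":[-0.1448,-0.0089,-0.4592],"d":[0.02,-0.6107,-0.1613],"finger_gap":0},{"turn_vec":[-0.1448,-0.0089,-0.4592],"d":[0.02,-0.6107,-0.1613],"finger_gap":0},{"turn_vec":[-0.1448,-0.0089,-0.4592],"d":[0.02,-0.6107,-0.1613],"finger_gap":0},{"turn_vec":[-0.1448,-0.0089,-0.4592],"d":[0.02,-0.6107,-0.1613],"finger_gap":0},{"turn_vec":[-0.1448,-0.0089,-0.4592],"d":[0.02,-0.6107,-0.1613],"finger_gap":0},{"turn_vec":[-0.1448,-0.0089,-0.4592],"d":[0.02,-0.6107,-0.1613],"finger_gap":0},{"turn_vec":[-0.1448,-0.0089,-0.4592],"d":[0.02,-0.6107,-0.1613],"finger_gap":0}])

```text
clock: 8.05
position: [0.4468, 0.3187, 0.207]
ee_rot: [-0.078, 0.95, 0.025, 0.3]
ft_force: [0.0, -0.1, -4.5]
grip_width: 0.478
grasp_force: 104.7
```

```bash
python3 -c "
from h import *
rep();r=pose(9.5,35,True);to(lane(LL,0,.16),r);to(lane(LL,0,.04),r)
t=optics.camera('top')[180:300,140:280];s=optics.camera('scene')[110:250,350:500]
C=np.zeros((420,800,3),np.uint8)
a=cv2.resize(t,None,fx=2.5,fy=2.5);b=cv2.resize(s,None,fx=2.8,fy=2.8);C[:a.shape[0],:a.shape[1]]=a;C[:b.shape[0],370:370+b.shape[1]]=b;cv2.imwrite('pics/p1.png',C)"
```

```text
8.05 [0.4468 0.3187 0.207 ] F [ 0.03 -0.15 -4.49] M [-0.219  1.019 -0.037] grip 0.4777463426532864 104.66787099838257 q [-1.16 -0.15  0.17  2.17  0.67  0.79  0.36]
[-0.001  0.    -0.002] [ 0.0004 -0.0008 -0.0003] 8.05
[-0.001  0.    -0.002] [ 0.0004 -0.0007  0.1197] 8.05
```

View pics/p1.png

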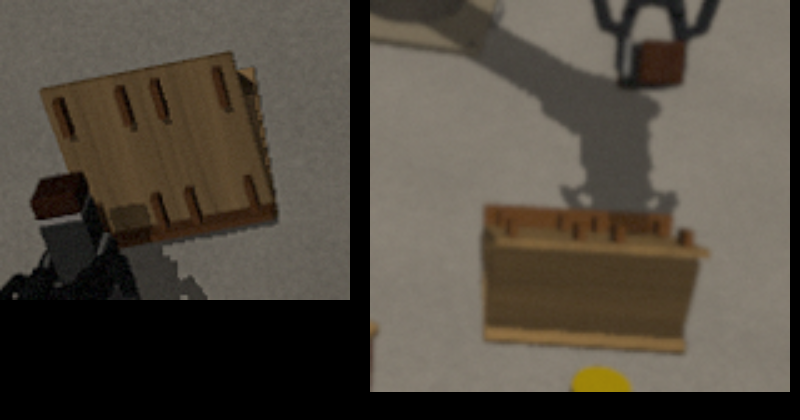

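The grinder is lined up over the left lane, with its cap at (60,195) in the left crop. I'll descend along the normal and feel for contact.

Converted, 0.143 m / 0.75 = 0.1907, 0.138 m / 0.75 = 0.184.

Emit:
jog_arm(moves=[{"d":[0,0,0.0667],"finger_gap":0},{"d":[0,0,0.1333],"finger_gap":0},{"d":[0,0,0.1667],"finger_gap":0},{"d":[0,0,0.184],"finger_gap":0},{"d":[0,0,0.1907],"finger_gap":0},{"d":[0,0,0.1907],"finger_gap":0}])

```text
clock: 8.9
position: [0.5278, 0.3323, 0.0905]
ee_rot: [-0.079, 0.95, 0.025, 0.3]
ft_force: [1.1, 0.1, -3.5]
grip_width: 0.48
grasp_force: 104.7
```

```bash
python3 -c "
from h import *
rep();to(lane(LL,0,.007),pose(9.5,35,True))
t=optics.camera('top')[190:290,145:265];cv2.imwrite('pics/p2.png',cv2.convertScaleAbs(cv2.resize(t,None,fx=5,fy=5),alpha=1.7))"
```

```text
8.9 [0.5278 0.3323 0.0905] F [ 1.07  0.12 -3.46] M [-0.214  1.035  0.029] grip 0.4799513260916863 104.66392636299133 q [-1.09  0.18  0.27  2.13  0.78  0.45  0.26]
[0.001 0.001 0.   ] [ 0.0008 -0.0008  0.0102] 8.9
```

View pics/p2.png

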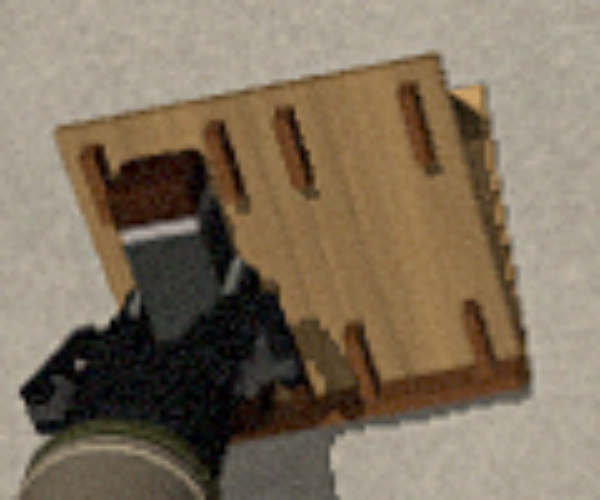

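The cap sits centrally between the guides (tops at about x=105 and 208). I'll finish the descent.

Converted, 0.009 m / 0.75 = 0.012, 0.008 m / 0.75 = 0.0107.

Emit:
jog_arm(moves=[{"d":[0,0,0.004],"finger_gap":0},{"d":[0,0,0.008],"finger_gap":0},{"d":[0,0,0.0107],"finger_gap":0},{"d":[0,0,0.012],"finger_gap":0},{"d":[0,0,0.012],"finger_gap":0}])

```text
clock: 9.57
position: [0.5322, 0.3326, 0.0837]
ee_rot: [-0.079, 0.95, 0.025, 0.3]
ft_force: [-30.2, -14.2, 29.4]
grip_width: 0.479
grasp_force: 110.7
```

```bash
python3 -c "
from h import *
rep();to(lane(LL,0,.007),pose(9.5,35,True))"
```

```text
9.575 [0.5322 0.3326 0.0837] F [-30.16 -14.23  29.43] M [-1.8    2.343 -0.814] grip 0.47935073024133323 110.65059185028076 q [-1.08  0.2   0.28  2.13  0.79  0.44  0.25]
[-0.     0.001 -0.   ] [ 0.0005 -0.0004  0.0021] 9.575
```

Converted, -0.0015 m / 0.75 = -0.002.

Emit:
jog_arm(moves=[{"d":[0,0,-0.002],"finger_gap":0},{"d":[0,0,-0.002],"finger_gap":0}])

```text
clock: 9.82
position: [0.5321, 0.3326, 0.0839]
ee_rot: [-0.079, 0.95, 0.025, 0.3]
ft_force: [-0.2, 0.2, -3.0]
grip_width: 0.477
grasp_force: 104.7
```

```bash
python3 -c "
from h import *
rep()"
```

```text
9.825 [0.5321 0.3326 0.0839] F [-0.25  0.18 -2.98] M [-0.063  0.969  0.012] grip 0.4767127886945606 104.72965121269226 q [-1.08  0.2   0.28  2.13  0.79  0.44  0.25]
```

Emit:
jog_arm(moves=[{"finger_gap":0.6},{"finger_gap":0.7},{"finger_gap":0.7},{"finger_gap":0.7},{"d":[0,0,-0.0133],"finger_gap":0.75},{"d":[0,0,-0.0667],"finger_gap":0.75},{"d":[0,0,-0.1333],"finger_gap":0.8},{"d":[0,0,-0.1867],"finger_gap":0.8},{"d":[0,0,-0.1867],"finger_gap":1},{"d":[0,0,-0.1867],"finger_gap":1}])

```text
clock: 11.08
position: [0.4527, 0.3191, 0.1984]
ee_rot: [-0.079, 0.95, 0.025, 0.3]
ft_force: [-0.9, 0.4, -0.4]
grip_width: 1.001
grasp_force: 0.0
```

```bash
python3 -c "
from h import *
rep();to((.533,-.276,.20),pose(25.5))
t=optics.camera('top')[190:290,145:265];s=optics.camera('scene')[170:240,380:480]
C=np.zeros((400,800,3),np.uint8)
a=cv2.resize(t,None,fx=4,fy=4,interpolation=2)[:,:400];b=cv2.resize(s,None,fx=4,fy=4,interpolation=2);C[:a.shape[0],:a.shape[1]]=a;C[:b.shape[0],400:400+b.shape[1]]=b;cv2.imwrite('pics/p3.png',cv2.convertScaleAbs(C,alpha=1.6))"
```

```text
11.075 [0.4527 0.3191 0.1984] F [-0.87  0.39 -0.36] M [-0.139  0.616  0.01 ] grip 1.0010523101522055 0.0 q [-1.15 -0.13  0.19  2.17  0.68  0.76  0.35]
[0.864 0.121 2.74 ] [ 0.0149 -0.6002 -0.0124] 11.075
```

View pics/p3.png

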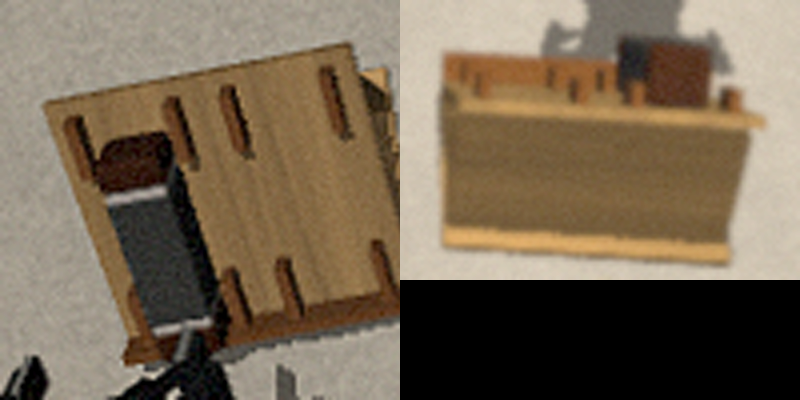

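The dark grinder lies flat in the left lane between its guides, and the fingers are clear. Next is the copper one.

Converted, -0.6 m / 0.75 = -0.8, -0.05 m / 0.75 = -0.0667, 2.74 rad / 6.2832 = 0.4361.

Emit:
jog_arm(moves=[{"turn_vec":[0,0,0.0159],"d":[0,0,-0.04],"finger_gap":1},{"turn_vec":[0.0095,0.0016,0.0318],"d":[0,-0.0667,-0.04],"finger_gap":1},{"turn_vec":[0.0684,0.0095,0.218],"d":[0.02,-0.8,-0.0165],"finger_gap":1},{"turn_vec":[0.0684,0.0095,0.218],"d":[0.02,-0.8,-0.0165],"finger_gap":1},{"turn_vec":[0.0684,0.0095,0.218],"d":[0.02,-0.8,-0.0165],"finger_gap":1},{"turn_vec":[0.0684,0.0095,0.218],"d":[0.02,-0.8,-0.0165],"finger_gap":1},{"turn_vec":[0.0684,0.0095,0.218],"d":[0.02,-0.8,-0.0165],"finger_gap":1},{"turn_vec":[0.0684,0.0095,0.218],"d":[0.02,-0.8,-0.0165],"finger_gap":1},{"turn_vec":[0.1375,0.0193,0.4361],"d":[0.02,-0.8,-0.0165],"finger_gap":1},{"turn_vec":[0.1375,0.0193,0.4361],"d":[0.02,-0.8,-0.0165],"finger_gap":1},{"turn_vec":[0.1375,0.0193,0.4361],"d":[0.02,-0.8,-0.0165],"finger_gap":1},{"turn_vec":[0.1375,0.0193,0.4361],"d":[0.02,-0.8,-0.0165],"finger_gap":1},{"turn_vec":[0.1375,0.0193,0.4361],"d":[0.02,-0.8,-0.0165],"finger_gap":1},{"turn_vec":[0.1375,0.0193,0.4361],"d":[0.02,-0.8,-0.0165],"finger_gap":1},{"turn_vec":[0.1375,0.0193,0.4361],"d":[0.02,-0.8,-0.0165],"finger_gap":1},{"turn_vec":[0.1375,0.0193,0.4361],"d":[0.02,-0.8,-0.0165],"finger_gap":1},{"turn_vec":[0.1375,0.0193,0.4361],"d":[0.02,-0.8,-0.0165],"finger_gap":1},{"turn_vec":[0.1375,0.0193,0.4361],"d":[0.02,-0.8,-0.0165],"finger_gap":1},{"turn_vec":[0.1375,0.0193,0.4361],"d":[0.02,-0.8,-0.0165],"finger_gap":1}])

```text
clock: 13.55
position: [0.5328, -0.2754, 0.2]
ee_rot: [0.975, 0.222, 0.0, 0.0]
ft_force: [0.2, -0.4, -0.6]
grip_width: 1.002
grasp_force: 0.0
```

```bash
python3 -c "
from h import *
rep();to((.533,-.276,.006),pose(25.5))"
```

```text
13.55 [ 0.5328 -0.2754  0.2   ] F [ 0.2  -0.38 -0.57] M [ 0.025 -0.031  0.007] grip 1.002034026877008 0.0 q [-0.42  0.48  1.1   1.62 -0.44  1.32 -0.38]
[ 0.001 -0.     0.003] [-1.00e-04  4.00e-04  1.94e-01] 13.55
```

Converted, 0.194 m / 0.75 = 0.2587, 0.193 m / 0.75 = 0.2573.

Emit:
jog_arm(moves=[{"d":[0,0,0.08],"finger_gap":1},{"d":[0,0,0.16],"finger_gap":1},{"d":[0,0,0.22],"finger_gap":1},{"d":[0,0,0.2467],"finger_gap":1},{"d":[0,0,0.2573],"finger_gap":1},{"d":[0,0,0.2587],"finger_gap":1},{"d":[0,0,0.2587],"finger_gap":1},{"d":[0,0,0.2587],"finger_gap":0},{"d":[0,0,0.2587],"finger_gap":0},{"d":[0,0,0.2587],"finger_gap":0},{"d":[0,0,0.2587],"finger_gap":0},{"d":[0,0,0.2587],"finger_gap":0},{"d":[0,0,0.2587],"finger_gap":0},{"d":[0,0,0.2587],"finger_gap":0},{"d":[0,0,0.2587],"finger_gap":0}], clamp_n=100)

```text
clock: 15.42
position: [0.5334, -0.2761, 0.0068]
ee_rot: [0.975, 0.221, 0.001, 0.001]
ft_force: [-0.6, 0.5, 6.8]
grip_width: 0.474
grasp_force: 102.3
```

Emit:
jog_arm(moves=[{"d":[0,0,-0.0133],"finger_gap":0},{"d":[0,0,-0.04],"finger_gap":0},{"d":[0,0,-0.08],"finger_gap":0},{"d":[0,0,-0.1067],"finger_gap":0},{"d":[0,0,-0.1067],"finger_gap":0},{"d":[0,0,-0.1067],"finger_gap":0},{"d":[0,0,-0.1067],"finger_gap":0}])

```text
clock: 16.3
position: [0.5324, -0.2754, 0.0851]
ee_rot: [0.975, 0.221, -0.001, -0.0]
ft_force: [1.0, -0.2, -5.1]
grip_width: 0.476
grasp_force: 101.6
```

```bash
python3 -c "
from h import *
feel(25.5);rep()
for fl in(False,True):
  r=pose(9.5,35,fl); print(fl); to(lane(LR,0,.16),r)"
```

```text
[ 3.000e-02 -7.300e-02 -4.081e+00 -6.000e-02  8.800e-02 -4.000e-03] cog along, across (m): 0.025929115733595763 0.004023061289304776
16.7 [ 0.5329 -0.2757  0.0861] F [ 0.8  -0.04 -3.45] M [-0.094  0.081 -0.003] grip 0.4813355413425759 101.59242510795593 q [-0.35  0.59  1.    1.73 -0.55  1.12 -0.3 ]
False
[-0.085  0.607  0.271] [ 0.1501 -0.4771 -0.1213] 16.7
True
[-0.864 -0.121 -2.74 ] [ 0.1501 -0.4771 -0.1213] 16.7
```

The heavy end is again on tool +x (25.9 mm). The tilted empty-gripper moment confirms the sign convention. So it takes the flipped orientation too, into the right lane.

Converted, -0.477 m / 0.75 = -0.636, 0.15 m / 0.75 = 0.2, -0.05 rad / 6.2832 = -0.008.

Emit:
jog_arm(moves=[{"turn_vec":[0,0,-0.0159],"d":[0,0,-0.08],"finger_gap":0},{"turn_vec":[-0.008,0,-0.0318],"d":[0,-0.0533,-0.1533],"finger_gap":0},{"turn_vec":[-0.0684,-0.0095,-0.218],"d":[0.2,-0.636,-0.1613],"finger_gap":0},{"turn_vec":[-0.0684,-0.0095,-0.218],"d":[0.2,-0.636,-0.1613],"finger_gap":0},{"turn_vec":[-0.0684,-0.0095,-0.218],"d":[0.2,-0.636,-0.1613],"finger_gap":0},{"turn_vec":[-0.0684,-0.0095,-0.218],"d":[0.2,-0.636,-0.1613],"finger_gap":0},{"turn_vec":[-0.0684,-0.0095,-0.218],"d":[0.2,-0.636,-0.1613],"finger_gap":0},{"turn_vec":[-0.0684,-0.0095,-0.218],"d":[0.2,-0.636,-0.1613],"finger_gap":0},{"turn_vec":[-0.1375,-0.0193,-0.4361],"d":[0.2,-0.636,-0.1613],"finger_gap":0},{"turn_vec":[-0.1375,-0.0193,-0.4361],"d":[0.2,-0.636,-0.1613],"finger_gap":0},{"turn_vec":[-0.1375,-0.0193,-0.4361],"d":[0.2,-0.636,-0.1613],"finger_gap":0},{"turn_vec":[-0.1375,-0.0193,-0.4361],"d":[0.2,-0.636,-0.1613],"finger_gap":0},{"turn_vec":[-0.1375,-0.0193,-0.4361],"d":[0.2,-0.636,-0.1613],"finger_gap":0},{"turn_vec":[-0.1375,-0.0193,-0.4361],"d":[0.2,-0.636,-0.1613],"finger_gap":0},{"turn_vec":[-0.1375,-0.0193,-0.4361],"d":[0.2,-0.636,-0.1613],"finger_gap":0},{"turn_vec":[-0.1375,-0.0193,-0.4361],"d":[0.2,-0.636,-0.1613],"finger_gap":0},{"turn_vec":[-0.1375,-0.0193,-0.4361],"d":[0.2,-0.636,-0.1613],"finger_gap":0},{"turn_vec":[-0.1375,-0.0193,-0.4361],"d":[0.2,-0.636,-0.1613],"finger_gap":0},{"turn_vec":[-0.1375,-0.0193,-0.4361],"d":[0.2,-0.636,-0.1613],"finger_gap":0},{"turn_vec":[-0.1375,-0.0193,-0.4361],"d":[0.2,-0.636,-0.1613],"finger_gap":0}])

```text
clock: 19.2
position: [0.4629, 0.2192, 0.2067]
ee_rot: [-0.078, 0.951, 0.025, 0.3]
ft_force: [0.6, 0.0, -4.2]
grip_width: 0.476
grasp_force: 104.4
```

```bash
python3 -c "
from h import *
rep();to(lane(LR,0,.017),pose(9.5,35,True))"
```

```text
19.2 [0.4629 0.2192 0.2067] F [ 0.55  0.   -4.15] M [-0.194  1.037 -0.003] grip 0.47630864775916826 104.37076807022095 q [-1.56 -0.46  0.67  2.3   0.9   0.9   0.39]
[-0.001 -0.    -0.001] [-0.0003  0.0004  0.1428] 19.2
```

Converted, 0.143 m / 0.75 = 0.1907, 0.138 m / 0.75 = 0.184.

Emit:
jog_arm(moves=[{"d":[0,0,0.0667],"finger_gap":0},{"d":[0,0,0.1333],"finger_gap":0},{"d":[0,0,0.1667],"finger_gap":0},{"d":[0,0,0.184],"finger_gap":0},{"d":[0,0,0.1907],"finger_gap":0},{"d":[0,0,0.1907],"finger_gap":0}])

```text
clock: 19.95
position: [0.5439, 0.2328, 0.0894]
ee_rot: [-0.079, 0.95, 0.024, 0.3]
ft_force: [0.8, 0.4, -4.4]
grip_width: 0.478
grasp_force: 104.7
```

```bash
python3 -c "
from h import *
rep();to(lane(LR,0,.0085),pose(9.5,35,True))
t=optics.camera('top')[190:290,145:265];cv2.imwrite('pics/p4.png',cv2.convertScaleAbs(cv2.resize(t,None,fx=5,fy=5),alpha=1.7))"
```

```text
19.95 [0.5439 0.2328 0.0894] F [ 0.78  0.39 -4.36] M [-0.179  0.995 -0.033] grip 0.4782567163291903 104.68172907829285 q [-1.62  0.13  1.05  2.27  0.52  0.29  0.67]
[-0.002  0.     0.001] [-0.0003  0.0003  0.0081] 19.95
```

View pics/p4.png

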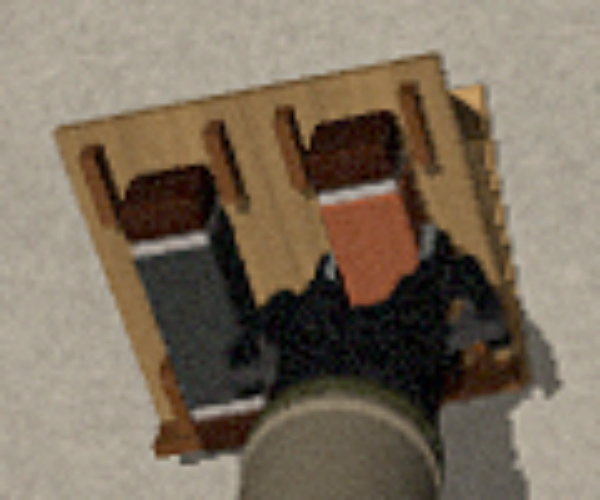

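The copper grinder is between the right lane's guides, and the dark one is undisturbed. I'll seat it and release.

Converted, 0.0075 m / 0.75 = 0.01, 0.007 m / 0.75 = 0.0093.

Emit:
jog_arm(moves=[{"d":[0,0,0.004],"finger_gap":0},{"d":[0,0,0.008],"finger_gap":0},{"d":[0,0,0.0093],"finger_gap":0},{"d":[0,0,0.01],"finger_gap":0},{"d":[0,0,0.01],"finger_gap":0}])

```text
clock: 20.62
position: [0.5481, 0.2336, 0.0837]
ee_rot: [-0.079, 0.95, 0.025, 0.3]
ft_force: [0.6, -0.1, -4.4]
grip_width: 0.478
grasp_force: 104.7
```

```bash
python3 -c "
from h import *
rep()"
```

```text
20.625 [0.5481 0.2336 0.0837] F [ 0.61 -0.11 -4.44] M [-0.155  1.011 -0.009] grip 0.4784529872014899 104.71169829368591 q [-1.57  0.16  1.01  2.26  0.46  0.26  0.72]
```

Not in contact yet, so I'll step down a little more.

Converted, 0.0014 m / 0.75 = 0.0019, 0.0007 m / 0.75 = 0.0009.

Emit:
jog_arm(moves=[{"d":[0,0,0.0009],"finger_gap":0},{"d":[0,0,0.0019],"finger_gap":0},{"d":[0,0,0.0019],"finger_gap":0}])

```text
clock: 21.0
position: [0.5484, 0.2337, 0.0831]
ee_rot: [-0.079, 0.951, 0.025, 0.299]
ft_force: [-57.0, -19.6, 65.4]
grip_width: 0.478
grasp_force: 116.2
```

```bash
python3 -c "
from h import *
rep()"
```

```text
21.0 [0.5484 0.2337 0.0831] F [-56.99 -19.59  65.38] M [-1.967  2.484 -0.731] grip 0.4778372198892521 116.21728420257568 q [-1.56  0.16  1.    2.26  0.45  0.26  0.72]
```

Converted, -0.001 m / 0.75 = -0.0013.

Emit:
jog_arm(moves=[{"d":[0,0,-0.0013],"finger_gap":0},{"d":[0,0,-0.0013],"finger_gap":0}])

```text
clock: 21.25
position: [0.5483, 0.2339, 0.0834]
ee_rot: [-0.079, 0.95, 0.025, 0.3]
ft_force: [0.4, 0.1, -3.8]
grip_width: 0.475
grasp_force: 104.7
```

Emit:
jog_arm(moves=[{"finger_gap":0.6},{"finger_gap":0.7},{"finger_gap":0.7},{"finger_gap":0.7},{"d":[0,0,-0.0133],"finger_gap":0.72},{"d":[0,0,-0.0667],"finger_gap":0.72},{"d":[0,0,-0.1333],"finger_gap":0.72},{"d":[0,0,-0.1733],"finger_gap":0.8},{"d":[0,0,-0.1733],"finger_gap":0.8},{"d":[0,0,-0.1733],"finger_gap":0.8},{"turn_vec":[0,-0.0318,0],"d":[-0.0667,0,-0.2267],"finger_gap":0.8},{"turn_vec":[0,-0.0477,0],"d":[-0.1333,0,-0.2267],"finger_gap":0.8},{"turn_vec":[0,-0.0477,0],"d":[-0.1333,0,-0.2267],"finger_gap":0.8}])

```text
clock: 22.88
position: [0.5342, 0.2302, 0.2786]
ee_rot: [-0.074, 0.895, 0.034, 0.438]
ft_force: [-0.1, 0.4, -1.3]
grip_width: 0.795
grasp_force: 0.0
```

```bash
python3 -c "
from h import *
rep()
t=optics.camera('top')[100:300,145:395];s=optics.camera('scene')[170:280,220:480]
C=np.zeros((600,780,3),np.uint8)
a=cv2.resize(t,None,fx=3,fy=3,interpolation=2)[:380];b=cv2.resize(s,None,fx=2,fy=2,interpolation=2);C[:a.shape[0],:a.shape[1]]=a;C[380:,:520]=b;cv2.imwrite('pics/p5.png',cv2.convertScaleAbs(C,alpha=1.6))
t=optics.camera('top');cv2.imwrite('pics/topend.png',t)"
```

```text
22.875 [0.5342 0.2302 0.2786] F [-0.09  0.37 -1.29] M [-0.192  0.869 -0.022] grip 0.7947005540595887 0.0 q [-1.46 -0.42  0.59  2.3   1.23  0.78  0.15]
```

View pics/p5.png

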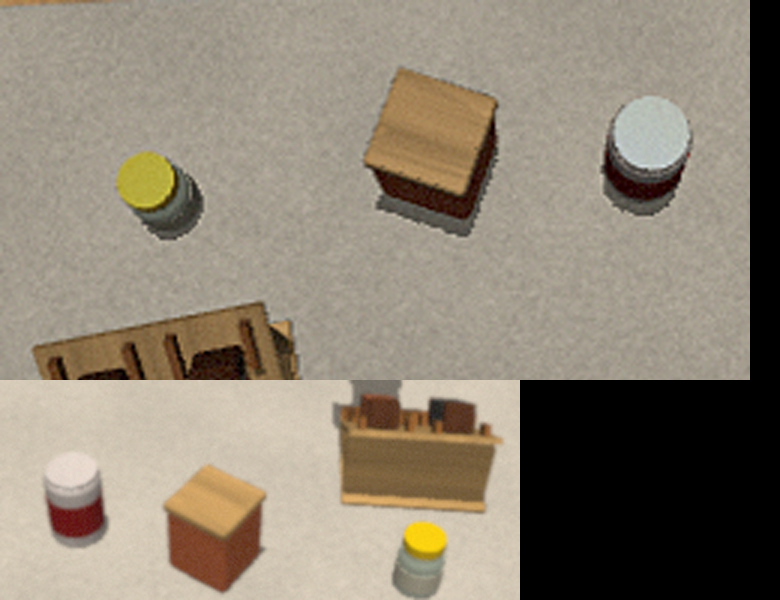

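Both grinders appear in their lanes and the bystanders haven't moved. I've now viewed 11 pictures, one over the limit, so the last check on the copper grinder is numeric only.

```bash
python3 -c "
from h import *
t=cv2.imread('pics/topend.png');h=cv2.cvtColor(t,cv2.COLOR_BGR2HSV)
m=((t[...,2]>90)&(t[...,2]>1.9*t[...,0].astype(float))).astype(np.uint8); m[:190]=0;m[:,300:]=0;m[290:]=0
m=cv2.morphologyEx(m,cv2.MORPH_OPEN,np.ones((3,3)))
n,l,st,c=cv2.connectedComponentsWithStats(m);print(st[1:],c[1:])
Rl=R.from_euler('ZY',[np.radians(9.5),-np.radians(35)])
ys,xs=np.where(l==1+np.argmax(st[1:,4]))
P=[]
for u,v in zip(xs,ys):
    o,d=ray('top',(u,v));o=Rl.inv().apply(o-np.array(LR));d=Rl.inv().apply(d);P.append((o+d*(.039-o[2])/d[2])[:2])
P=np.array(P);print(P.min(0),P.max(0),cv2.minAreaRect(P.astype(np.float32)*1000))
"
```

```text
[] []Traceback (most recent call last):
  File "<string>", line 8, in <module>
    ys,xs=np.where(l==1+np.argmax(st[1:,4]))
                        ~~~~~~~~~^^^^^^^^^^
    return _wrapfunc(a, 'argmax', axis=axis, out=out, **kwds)
    return bound(*args, **kwds)
ValueError: attempt to get argmax of an empty sequence
```

Converted, -0.28 m / 0.75 = -0.3733, -0.24 m / 0.75 = -0.32.

Emit:
jog_arm(moves=[{"d":[0,-0.08,-0.0267],"finger_gap":0.8},{"d":[0,-0.16,-0.0267],"finger_gap":0.8},{"d":[0,-0.24,-0.0267],"finger_gap":0.8},{"d":[0,-0.32,-0.0267],"finger_gap":0.8},{"d":[0,-0.3733,-0.0267],"finger_gap":0.8},{"d":[0,-0.3733,-0.0267],"finger_gap":0.8},{"d":[0,-0.3733,-0.0267],"finger_gap":0.8}])

```text
clock: 23.9
position: [0.5633, -0.0493, 0.2911]
ee_rot: [-0.074, 0.895, 0.037, 0.438]
ft_force: [-0.2, 0.2, 0.3]
grip_width: 0.804
grasp_force: 0.0
```

```bash
python3 -c "
from h import *
t=optics.camera('top');cv2.imwrite('pics/topend2.png',t)
Rl=R.from_euler('ZY',[np.radians(9.5),-np.radians(35)])
b,g,r=[t[...,i].astype(float) for i in range(3)]
for n,m,O in(('copper',(r>80)&(r>1.9*b)&(g<.62*r),LR),('dark',(r<75)&(r>25)&(abs(r-b)<12),LL)):
    m=m.astype(np.uint8); m[:190]=0;m[:,:155]=0;m[:,255:]=0;m[290:]=0
    m=cv2.morphologyEx(m,cv2.MORPH_OPEN,np.ones((3,3)))
    k,l,st,c=cv2.connectedComponentsWithStats(m);print(n,st[1:].tolist())
    if k<2: continue
    ys,xs=np.where(l==1+np.argmax(st[1:,4])); P=[]
    for u,v in zip(xs,ys):
        o,d=ray('top',(u,v));o=Rl.inv().apply(o-np.array(O));d=Rl.inv().apply(d);P.append((o+d*(.039-o[2])/d[2])[:2])
    print(cv2.minAreaRect(np.array(P,np.float32)*1000))
rep()"
```

```text
copper [[212, 233, 20, 31, 349], [230, 254, 3, 4, 12]]
((-14.617757797241211, 2.4650611877441406), (38.53154754638672, 89.02639770507812), 89.75009155273438)
dark [[173, 241, 3, 3, 9], [175, 240, 20, 30, 331], [228, 270, 14, 5, 43], [198, 277, 8, 4, 28], [193, 279, 3, 3, 9]]
((-14.619903564453125, 2.990774154663086), (36.486385345458984, 91.39787292480469), 88.494140625)
23.95 [ 0.564  -0.0539  0.2921] F [ 0.71 -4.43 -0.05] M [-0.275  0.772 -0.201] grip 0.7988770499585959 0.0 q [-0.55 -0.49  0.57  2.31  0.17  0.36  1.69]
```

Both bars lie square in their lanes (within 1.5°, 3 mm off centre) and have slid down to the lip, which the task allows. The arm is clear, so I'm handing in.

```bash
python3 -c "
from h import *
optics.camera('top');rep();print(hand_in())"
```

```text
24.0 [ 0.5637 -0.0513  0.2918] F [0.19 0.17 0.72] M [-0.064  0.843 -0.014] grip 0.7983283036876307 0.0 q [-0.55 -0.49  0.57  2.31  0.18  0.36  1.67]
the job is handed in; nothing more can be done
None
```

The job is handed in at 24 s: both grinders lie flat in their lanes against the lip, heavy ends low (dark left, copper right), with the bystanders untouched; I viewed 11 pictures, one over the limit of 10.

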